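Hardness check of a cured resin sample

ROBOT

A 7-joint arm with a two-finger parallel gripper is mounted at the origin on the work surface. World frame = base frame: x ahead of the robot, y to its left, z up, the work surface at z = 0. Lengths are in m, angles in rad, forces in N, time in s.
With the tool pointing down it reaches from about 0.425 to 0.875 m from the base axis. Payload 8.4 kg.
Tool frame: the origin (TCP) lies midway between the tips of the shut fingers; the grasp point (between the pads) lies 19 mm behind it; z points along the fingers, y is the line along which they close (so a half turn about z gives the same grasp; the last joint's range is limited). The gripper opens to 85 mm and grips with 20 to 120 N. Pads are 22 mm wide; open, the fingers measure 114 mm over their backs; the gripper's body (76 mm by 85 mm) begins 54 mm behind the grasp point. The pads swing forward as they close: fully open they stand 13 mm farther back than shut.
Start: joints at [1.131, 0.333, 0.04, 1.465, -0.013, 1.343, -0.059], TCP at [0.217, -0.613, 0.202] pointing down, gripper open.
Joint ranges: [-2.58, 2.58], [-0.38, 2.09], [-1.3, 1.39], [0.25, 2.4], [-1.5, 4.64], [0.08, 2.09], [-2.65, 2.65]. Speed limits (rad/s): [2.22, 2.22, 2.79, 2.79, 3.14, 3.14, 3.14].

INTERFACE

Orientations are given as a unit quaternion [x, y, z, w].
In Python, from cell import ctrl gives the robot as it stands.
- The arm moves only by the tool play_rows, never from a script. Its argument "moves" is a list of rows, each a list of 7 numbers: the shift along the tool's x, y, z normalised to -1 to 1, where 1 is 30 mm, then the turn, a rotation vector about the tool's x, y, z normalised to -1 to 1, where 1 is 90 degrees, then the opening, from -1 (shut) to 1 (fully open). A call has exactly 8 rows; each row shifts and turns the commanded pose from where the row before left it, along the tool's axes as they then stand; what a row does not reach is not made up. A row lasts 1/12 s, in which the tool goes at most 41.7 mm and 7.16 degrees, less where a joint would pass 70% of its speed; a pose out of reach is approached as far as the arm can. A call with a number of a shift or a turn outside -1 to 1 is refused whole. A call with a gripper value outside its range is refused whole. The fingers move at their own pace and stop on an object; the grip force is fixed at half the most. Time passes only in rows, so rows that do not move let the fingers close, or fill a call up. It gives the time, the measured TCP pose, the force, the opening and the grip force at its end, in the units of the state.
- ctrl.read_state(): the state, without advancing time (a new reading comes with each control period).
- ctrl.read_camera(name): name is "scene" or "top" or "wrist"; returns (picture, depth): 480x640x3 uint8, red, green, blue; 480x640 float32, m along the optical axis (not along the pixel's ray), 0 where there is no reading.
- ctrl.camera_params(name): a dict with "fx", "fy", "cx", "cy" (pixels), "k1" (the pictures are not rectified: a ray, as slopes to the right and down, at radius r is drawn at 1 + k1 r^2 times it, then the intrinsics apply), "rvec" (rotation vector, rad) and "tvec" (3), from world to camera coordinates, as OpenCV has them. Camera axes: x right, y down, z forward; pixel columns grow to the right and rows downward; lengths in m; the calibration is good to about 2 mm. A picture is of the moment at which its call begins: read the wrist's pose just before it. camera_params takes no time and is no camera call; for the wrist camera it gives the pose at the moment of the call.
- ctrl.sign_off(): hands the job in; it is judged then, once.
Trained networks look in the newest picture that a camera, given by its name, has taken for a name from the list of things; names that differ only in an ending like _2 or _b are one class to them, and where a whole thing is asked for, a point or a joint stands for the part that bears it (a point fixed in the world has none). Each returns a list of dicts, best first, with "p" (0 to 1); they miss things now and then, are a little off and sometimes report something else, mostly with a low value. They report only what shows in the picture. A call takes as long as a camera call. They do not tell look-alikes from the thing itself.
- ctrl.look_for(camera, name): "xy" ([column, row] in pixels, amid what is visible of it).
The state is a dict: "time": time; "joints": joint angles; "dq": joint speeds; "joint_efforts": joint torques, N m; "tcp_pos": TCP position; "eef_rot": TCP orientation; "force": force on the tool from outside, world axes, zero at the start; "ft_torque": the same for the moment, N m; "opening": finger opening in m; "grip_force": force on a finger pad.
Only numpy, scipy, OpenCV 4.12 (cv2) and the standard library are available. Lean on these libraries where they do the work, as an engineer would, in place of code of your own. Each camera call takes 0.05 s, during which the arm holds its last target. There are 200 camera calls.

TASK

Nest the cup filled with cured resin upright into the matching cup fixed on the test stand, fully home, and let go of it. Then take the probe by its handle out of its holder and hold it upright with its tip on the dark spot on the resin, pressing lightly so that the sprung tip is pushed about half of its 14 mm travel in and never pushing hard. Finish while still holding the probe like that, gripped and pressed on the spot; leave everything else where it is.

Things in the scene. Friction and masses are not known exactly. Their poses are not given: they have to be found in the camera images.
- sample_cup: The only cup filled with cured resin: loose, aluminium, 0.14 kg, upright on the table. Straight collar on top, 60 mm outside diameter, 28 to 46 mm above the underside, 2 mm wall; below a 5 mm shoulder the foot tapers from 50 mm diameter to 36 mm at the underside. The resin's flat top is 30 mm above the underside (16 mm below the rim). Origin: centre of the underside, z up.
- spot (a point): Centre of the dark round spot (10 mm across) on top of the resin in the sample cup, 8 mm off the cup's axis along the cup's x, 30 mm above its underside.
- test_stand: Fixed steel disc, 90 mm wide, 12 mm high, bearing an empty cup of the sample cup's shape, fixed upright (rim 58 mm above the table). A cup set into it rests with its shoulder on this rim, its collar standing wholly above; sideways play 2.5 mm. Origin: centre of the disc's underside.
- seat (a point): Where the origin (underside centre) of the sample cup lies when it is nested in the stand's cup: on the stand's axis, 30 mm above the table.
- holder: Fixed holder for the probe: an upright grey tube, 38 mm outside and 26 mm inside diameter, top 80 mm above the table, on a disc 80 mm across. Origin: centre of the underside.
- probe: Spring-tipped hardness probe, 0.16 kg, upright in the holder. Origin: centre of the underside of its 38 mm wide, 5 mm thick collar, which rests on the tube's top; z up along its axis. Above the collar a square handle, 24 x 24 mm, faces square to x and y, to 67 mm above the origin (cap to 70). Below it a 20 mm round body, 40 mm long, then an 8 mm sprung plunger; tip 62 mm below the origin when out.
- probe_tip (a point): The very end of the probe's plunger, on the probe's axis (moves with the plunger).
- plunger (a joint): How far the plunger is pushed into the probe, m: 0 = fully out, 0.014 = bottomed out. Spring: 1 N to start moving, and 0.4 N more for each mm (about 3.8 N at the middle, 7 mm).
- empty_cup_a: identical stepped aluminium cup, but empty; a bystander. Origin: centre of the underside.
- empty_cup_b: second empty cup, the same; a bystander.
- screw_dish_a: shallow round foil dish with small screws, 72 mm wide, 17 mm high, a bystander. Origin: centre of the underside.
- screw_dish_b: second foil dish with screws, the same; a bystander.
- syringe: adhesive syringe lying flat, about 150 mm long, 30 mm wide, 24 mm high, a bystander. Origin: under the middle of its barrel, x towards the needle.
- resin_jar: closed amber jar, 60 mm wide, 75 mm high, a bystander. Origin: centre of the underside.
- tape_roll: grey tape roll lying flat, 80 mm wide, 25 mm high, a bystander. Origin: centre of the underside.
There are look-alikes about, which are no part of the job. What is meant by the probe is not yellow, and is the larger of those in its own colour. Leave any brown look-alike of the sample_cup alone.

How it is judged:
On the way, in this order (a step that is already met when the one before it is completed fails the run):
1. the filled cup is nested fully home in the stand's cup, released and at rest (horizontal distance between sample_cup and seat below 0.005 m and z of sample_cup in the frame of test_stand between 0.027 and 0.0325 m and angle between sample_cup's own z axis and vertical below 0.07 rad and contact force between the fingers and sample_cup below 0.1 N and linear speed of sample_cup below 0.02 m/s), for 0.2 s.
2. the probe is gripped and lifted clear out of its holder (z of probe in the frame of holder above 0.145 m and contact force between the fingers and probe above 2 N), for 0.1 s.
3. the probe's tip is pressed lightly on the spot, upright (horizontal distance between probe_tip and spot below 0.005 m and value of joint plunger between 0.004 and 0.0105 m and contact force between probe and sample_cup between 1.5 and 8 N and angle between probe's own z axis and vertical below 0.1 rad and contact force between the fingers and probe above 2 N), for 0.2 s.
At the end, for the whole second after the job is handed in: The filled cup is home in the stand (5 mm off axis, 3 mm in height, 4 degrees), fingers off it; the probe is gripped, still, upright within 5.7 degrees, tip within 5 mm of the spot centre, plunger in 4 to 10.5 mm, pushing on the cup with 1.5 to 8 N, not touching the stand (all of step 3 and horizontal distance between sample_cup and seat below 0.005 m and z of sample_cup in the frame of test_stand between 0.027 and 0.0325 m and angle between sample_cup's own z axis and vertical below 0.07 rad and contact force between the fingers and sample_cup below 0.1 N and contact force between probe and test_stand below 0.1 N and linear speed of probe below 0.02 m/s); the arm keeps its last pose, push and grip.
It fails at once if the probe pushes hard on the cup (over 15 N) (contact force between probe and sample_cup above 15 N).
It fails at once if a bystander is moved by more than 30 mm (distance of any of empty_cup_a, empty_cup_b, screw_dish_a, screw_dish_b, syringe, resin_jar, tape_roll from where it was at the start of the episode above 0.03 m).
It also fails if it takes over 56 s, if anything falls off the work surface, if the arm or the gripper's body presses on something with over 40 N, if the wrist force passes 120 N, or if a joint passes its speed limit or range.

## Working session

There is one attempt and no reset: what is moved stays moved. The work goes in short steps, Python scripts to look and compute and a tool call to move; the robot and the scene stay as the last step left them, time stands still between calls to the robot, and variables do not carry over. Pictures are saved under pics/ and viewed, at most 10 in all, crops included, and the job is handed in when it is done.

Besides the shell and the picture viewer there is one more tool, called after "Call:" by a JSON object that holds its "op" and its "data". play_rows: Moves the arm, as the interface text tells. Its arguments: {"type":"object","properties":{"moves":{"type":"array","items":{"type":"array","items":{"type":"number"}}}},"required":["moves"]}

```bash
ls; mkdir -p pics; cat > h.py <<'E'
import numpy as np, cv2
from cell import ctrl
from scipy.spatial.transform import Rotation as R
def snap(n):
    P=ctrl.camera_params(n); im,d=ctrl.read_camera(n); return im,d,P
def world(P,d,u,v,z=None):
    """pixel arrays -> world; by depth, or on plane z"""
    u=np.atleast_1d(np.asarray(u,float)); v=np.atleast_1d(np.asarray(v,float))
    K=np.array([[P['fx'],0,P['cx']],[0,P['fy'],P['cy']],[0,0,1.]])
    xy=cv2.undistortPoints(np.stack([u,v],-1)[:,None],K,np.array([P['k1'],0,0,0.]))[:,0]
    r=np.c_[xy,np.ones(len(xy))]
    Rm=R.from_rotvec(np.ravel(P['rvec'])).as_matrix(); t=np.ravel(P['tvec'])
    c=-Rm.T@t; w=r@Rm
    if z is None: s=d[v.astype(int),u.astype(int)]
    else: s=(z-c[2])/w[:,2]
    return c+w*s[:,None]
def save(n,im): cv2.imwrite('pics/'+n,im[...,::-1])
E
python3 - <<'E'
from h import *
names=['sample_cup','test_stand','holder','probe','empty_cup_a','screw_dish_a','syringe','resin_jar','tape_roll','spot']
for c in ['top','scene']:
    im,d,P=snap(c); save(c+'0.png',im); np.savez(c+'0.npz',im=im,d=d)
    for n in names:
        for r in ctrl.look_for(c,n):
            if r['p']>.3:
                u,v=r['xy']; print(c,n,round(r['p'],2),np.round([u,v]),world(P,d,u,v)[0].round(3))
s=ctrl.read_state(); print(s)
E
```

```text
pics
top sample_cup 0.86 [347. 209.] [ 0.579 -0.113  0.023]
top sample_cup 0.84 [389. 202.] [ 0.597 -0.217  0.031]
top test_stand 0.93 [182. 233.] [0.511 0.293 0.015]
top test_stand 0.45 [185. 156.] [0.692 0.278 0.076]
top holder 0.94 [267. 227.] [0.524 0.077 0.084]
top probe 0.78 [262. 221.] [0.531 0.082 0.15 ]
top probe 0.68 [259. 263.] [0.438 0.089 0.133]
top probe 0.67 [306. 248.] [ 0.476 -0.016  0.092]
top empty_cup_a 0.85 [344. 261.] [ 0.452 -0.11   0.002]
top screw_dish_a 0.95 [325. 167.] [ 0.683 -0.059  0.019]
top screw_dish_a 0.59 [444. 168.] [ 0.693 -0.361  0.004]
top syringe 0.67 [252. 163.] [0.688 0.122 0.02 ]
top syringe 0.31 [389. 202.] [ 0.597 -0.216  0.031]
top tape_roll 0.78 [418. 331.] [ 0.281 -0.297 -0.005]
top spot 0.82 [343. 206.] [ 0.584 -0.104  0.032]
top spot 0.56 [386. 201.] [ 0.6   -0.208  0.031]
scene sample_cup 0.95 [291. 345.] [ 0.607 -0.212  0.03 ]
scene sample_cup 0.92 [317. 296.] [ 0.576 -0.1    0.027]
scene test_stand 0.83 [398. 178.] [0.52  0.269 0.039]
scene holder 0.61 [360. 237.] [0.554 0.071 0.032]
scene holder 0.38 [377. 314.] [ 0.685 -0.048  0.
[... 717 characters left out ...]
1, 'joints': array([ 1.13081794,  0.3332032 ,  0.03990035,  1.4653754 , -0.0134034 ,
        1.34330121, -0.05853285]), 'dq': array([ 0.00139269,  0.00026555, -0.00109344,  0.0011967 , -0.00041807,
       -0.00022056,  0.00048765]), 'joint_efforts': array([-7.28981991e-05, -6.58318233e+01,  1.36319797e+00, -4.05820405e+01,
        1.68344082e-02,  3.15012614e-03,  3.85090546e-07]), 'tcp_pos': array([ 0.21722799, -0.61260882,  0.20221787]), 'eef_rot': array([ 9.85524292e-01,  1.69534271e-01,  2.81940780e-06, -1.16620696e-05]), 'force': array([ 0.24486676, -0.31355973, -0.5595877 ]), 'ft_torque': array([-0.00758735,  0.01689667,  0.0332994 ]), 'grip_force': 0.0, 'opening': 0.08502707438797297}
```

```bash
python3 - <<'E'
from h import *
a=cv2.imread('pics/top0.png')[110:360,130:480]; b=cv2.imread('pics/scene0.png')[150:460,100:520]
cv2.imwrite('pics/t.png',cv2.resize(a,None,fx=2.28,fy=2.28,interpolation=2)); cv2.imwrite('pics/s.png',cv2.resize(b,None,fx=1.9,fy=1.9,interpolation=2))
E
```

```text
(no output)
```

View pics/t.png

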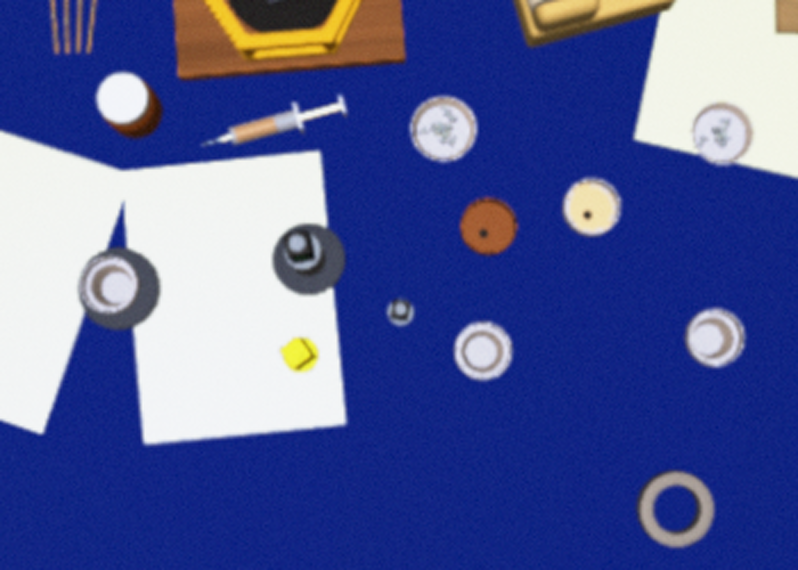

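View pics/s.png

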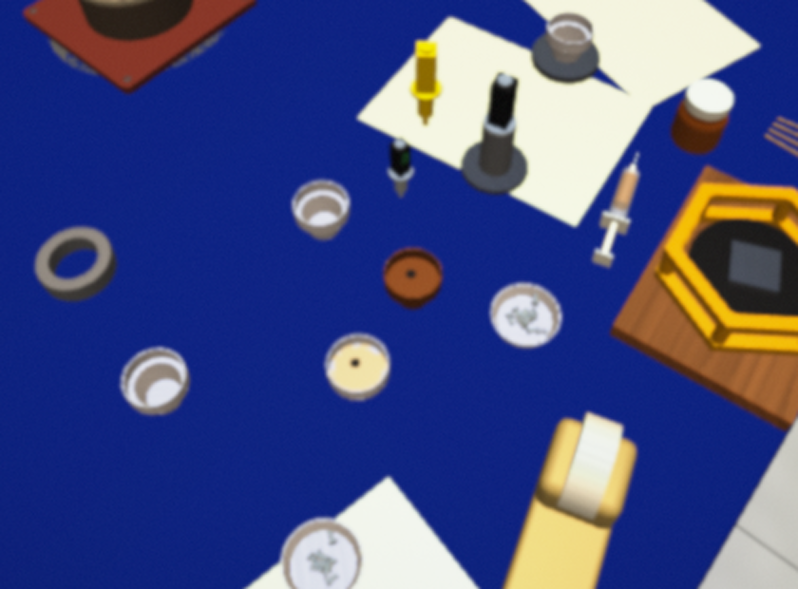

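Cup candidates: the cream filled one at (389,202) top and (291,345) scene, and the brown filled one at (347,209) top. The two empties are at (344,261) and around (443,258) top. I choose cream.

Probe candidates: large black in the holder at (262,221), small black at (306,248), and yellow at (259,263). I choose the large black one in the holder. I'll move over the cup and check it with a wrist close-up.

Call:
{"op": "play_rows", "data": {"moves": [[1,-0.5,0,0,0,0,1],[1,-0.5,0,0,0,0,1],[1,-0.5,0,0,0,0,1],[1,-0.5,0,0,0,0,1],[1,-0.5,0,0,0,0,1],[1,-0.5,0,0,0,0,1],[1,-0.5,0,0,0,0,1],[1,-0.5,0,0,0,0,1]]}}

```text
time: 1.77
tcp_pos: [0.4042, -0.418, 0.2024]
eef_rot: [0.986, 0.17, 0.0, 0.0]
force: [1.5, 0.1, 0.1]
opening: 0.0855
grip_force: 0.0
```

Call:
{"op": "play_rows", "data": {"moves": [[1,-0.5,0,0,0,0,1],[1,-0.5,0,0,0,0,1],[1,-0.5,0,0,0,0,1],[1,-0.5,0,0,0,0,1],[1,-0.5,0,0,0,0,1],[0.5,-0.3,0,0,0,0,1],[0,0,0,0,0,0,1],[0,0,0,0,0,0,1]]}}

```text
time: 2.43
tcp_pos: [0.5314, -0.2839, 0.2022]
eef_rot: [0.985, 0.171, -0.0, -0.0]
force: [-0.5, -0.9, 0.5]
opening: 0.0856
grip_force: 0.0
```

```bash
cat >> h.py <<'E'
def look(names,c='wrist',pic=None):
    s=ctrl.read_state(); im,d,P=snap(c)
    T=np.asarray(s['tcp_pos']); Q=R.from_quat(s['eef_rot'])
    print('t',round(s['time'],2),'tcp',T.round(4),'axes',Q.as_matrix().round(3).tolist(),'F',s['force'].round(2),'op',s['opening'])
    if pic: save(pic,im)
    for n in names:
        for r in ctrl.look_for(c,n):
            if r['p']>.3:
                u,v=r['xy']; print(n,round(r['p'],2),np.round([u,v]),world(P,d,u,v)[0].round(4))
    return im,d,P,T,Q
def cloud(P,d):
    v,u=np.mgrid[0:480,0:640]; m=d>0
    w=np.full((480,640,3),np.nan); w[m]=world(P,d,u[m],v[m]); return w
E
python3 - <<'E'
from h import *
im,d,P,T,Q=look(['sample_cup','spot'],pic='w1.png')
np.savez('w1.npz',im=im,d=d)
Rm=R.from_rotvec(np.ravel(P['rvec'])).as_matrix(); c=-Rm.T@np.ravel(P['tvec'])
print('cam in tool',Q.inv().apply(c-T),(Q.inv().as_matrix()@Rm.T).round(2))
E
```

```text
t 2.43 tcp [ 0.5314 -0.2839  0.2022] axes [[0.942, 0.337, -0.0], [0.337, -0.942, 0.0], [0.0, -0.0, -1.0]] F [-0.46 -0.9   0.47] op 0.08556326389719314
sample_cup 0.89 [266. 109.] [ 0.5992 -0.2143  0.0316]
sample_cup 0.77 [132.  90.] [ 0.5764 -0.102   0.0308]
spot 0.84 [265. 111.] [ 0.5973 -0.2145  0.0298]
spot 0.67 [132.  87.] [ 0.5794 -0.1011  0.0307]
cam in tool [ 0.07373054 -0.00026128 -0.1719436 ] [[-0.   -0.96 -0.29]
 [ 1.   -0.   -0.  ]
 [ 0.   -0.29  0.96]]
```

View pics/w1.png

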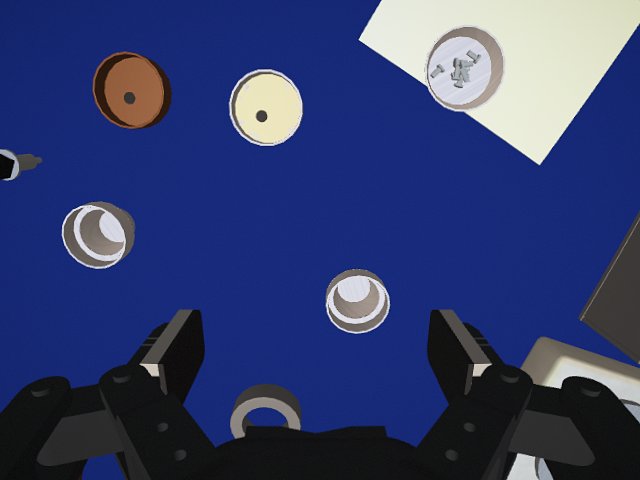

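The wrist picture shows the cream cup with its spot at (266,109). Brown is at (132,90), empties are at (98,235) and (357,300), and a dish is at (462,68). Next I fit the rim circle.

```bash
cat >> h.py <<'E'
from scipy.optimize import least_squares
def ring(w,c0,zlo,zhi,rmin,rmax,R0=None):
    """fit circle (radius free or R0) to cloud points in a z band about c0"""
    p=w.reshape(-1,3); r=np.hypot(p[:,0]-c0[0],p[:,1]-c0[1])
    p=p[(p[:,2]>zlo)&(p[:,2]<zhi)&(r>rmin)&(r<rmax)]
    f=lambda q: np.hypot(p[:,0]-q[0],p[:,1]-q[1])-(q[2] if R0 is None else R0)
    q=least_squares(f,[*c0,rmax],loss='soft_l1',f_scale=.001).x
    print('ring',q.round(4),'n',len(p),'zmed',np.median(p[:,2]).round(4),'xy range',p.min(0).round(3),p.max(0).round(3)); return q
def dark(im,w,c0,z0,rad=.025,th=110,tol=.006):
    m=(np.hypot(w[...,0]-c0[0],w[...,1]-c0[1])<rad)&(abs(w[...,2]-z0)<tol)&(im.max(-1)<th)
    p=w[m]; print('dark',len(p),p.mean(0).round(4)); return p.mean(0)
E
python3 - <<'E'
from h import *
P=ctrl.camera_params('wrist'); f=np.load('w1.npz'); w=cloud(P,f['d'])
c=ring(w,(.599,-.214),.040,.052,.02,.036)
s=dark(f['im'],w,c[:2],.03,.022)
Q=R.from_quat(ctrl.read_state()['eef_rot']); T=ctrl.read_state()['tcp_pos']
print('move',Q.inv().apply(np.r_[c[:2],.015]-T)/.03)
f=np.load('top0.npz'); P=ctrl.camera_params('top'); wt=cloud(P,f['d'])
ring(wt,(.599,-.214),.040,.052,.02,.036)
ring(wt,(.511,.285),.050,.066,.02,.036)
ring(wt,(.511,.285),.006,.018,.038,.05)
ring(wt,(.525,.077),-.01,.02,.03,.043)
# probe handle top
p=wt.reshape(-1,3); h=p[(p[:,2]>.13)&(np.hypot(p[:,0]-.525,p[:,1]-.077)<.03)]; print(len(h),h.mean(0),h.max(0),h.min(0))
E
```

```text
ring [ 0.5984 -0.2193  0.0286] n 700 zmed 0.0459 xy range [ 0.569 -0.249  0.04 ] [ 0.628 -0.189  0.048]
dark 93 [ 0.5911 -0.2156  0.0307]
move [ 2.90334228 -1.35114727  6.237367  ]
ring [ 0.5993 -0.215   0.0289] n 74 zmed 0.0453 xy range [ 0.57  -0.244  0.04 ] [ 0.628 -0.185  0.052]
ring [0.5044 0.2931 0.0288] n 52 zmed 0.0565 xy range [0.477 0.264 0.05 ] [0.532 0.32  0.064]
ring [0.5088 0.289  0.0423] n 157 zmed 0.0119 xy range [0.462 0.242 0.006] [0.553 0.333 0.018]
ring [0.5251 0.0771 0.0373] n 398 zmed 0.0025 xy range [ 0.482  0.035 -0.008] [0.567 0.12  0.014]
119 [0.53893618 0.08695783 0.1469915 ] [0.55358872 0.09966716 0.15431842] [0.52705336 0.07461104 0.1301792 ]
```

Call:
{"op": "play_rows", "data": {"moves": [[0.97,-0.45,0,0,0,0,1],[0.97,-0.45,0,0,0,0,1],[0.96,-0.45,0,0,0,0,1],[0,0,1,0,0,0,1],[0,0,1,0,0,0,1],[0,0,1,0,0,0,1],[0,0,0,0,0,0,1],[0,0,0,0,0,0,1]]}}

```text
time: 3.25
tcp_pos: [0.5976, -0.2187, 0.1113]
eef_rot: [0.986, 0.169, -0.002, -0.001]
force: [0.7, -0.5, 0.3]
opening: 0.0858
grip_force: 0.0
```

```bash
python3 - <<'E'
from h import *
im,d,P,T,Q=look([]); w=cloud(P,d)
c=ring(w,(.5985,-.218),.036,.052,.02,.036)
print('move',Q.inv().apply(np.r_[c[:2],.015]-T)/.03)
E
```

```text
t 3.25 tcp [ 0.5976 -0.2187  0.1113] axes [[0.943, 0.333, -0.003], [0.333, -0.943, 0.001], [-0.003, -0.002, -1.0]] F [ 0.69 -0.5   0.32] op 0.0857705673387029
ring [ 0.6006 -0.2158  0.0286] n 1565 zmed 0.0453 xy range [ 0.57  -0.246  0.036] [ 0.63  -0.186  0.049]
move [ 0.13560786 -0.05340499  3.20949477]
```

Call:
{"op": "play_rows", "data": {"moves": [[0.14,-0.05,0.8,0,0,0,1],[0,0,0.8,0,0,0,1],[0,0,0.8,0,0,0,1],[0,0,0.8,0,0,0,1],[0,0,0,0,0,0,1],[0,0,0,0,0,0,-1],[0,0,0,0,0,0,-1],[0,0,0,0,0,0,-1]]}}

```text
time: 3.97
tcp_pos: [0.6045, -0.2156, 0.0192]
eef_rot: [0.986, 0.169, 0.002, 0.001]
force: [0.5, -0.2, 0.9]
opening: 0.0515
grip_force: 0.0
```

Call:
{"op": "play_rows", "data": {"moves": [[0,0,0,0,0,0,-1],[0,0,0,0,0,0,-1],[0,0,0,0,0,0,-1],[0,0,0,0,0,0,-1],[0,0,0,0,0,0,-1],[0,0,0,0,0,0,-1],[0,0,0,0,0,0,-1],[0,0,0,0,0,0,-1]]}}

```text
time: 4.63
tcp_pos: [0.6026, -0.2149, 0.0161]
eef_rot: [0.986, 0.17, -0.0, -0.0]
force: [0.1, 0.5, 0.0]
opening: 0.0001
grip_force: 0.0
```

```bash
python3 - <<'E'
from h import *
look(['sample_cup'],'scene','s2.png'); im,d,P,T,Q=look(['sample_cup'],'wrist','w2.png')
a=cv2.imread('pics/s2.png')[200:460,150:490]; b=cv2.imread('pics/w2.png')
cv2.imwrite('pics/c2.png',np.hstack([cv2.resize(a,(400,306)),cv2.resize(b,(400,306))]))
E
```

```text
t 4.63 tcp [ 0.6026 -0.2149  0.0161] axes [[0.942, 0.334, -0.0], [0.334, -0.942, 0.0], [-0.0, -0.0, -1.0]] F [0.13 0.55 0.02] op 5.49753042965812e-05
sample_cup 0.92 [294. 352.] [ 0.6197 -0.2181  0.0317]
sample_cup 0.86 [319. 296.] [ 0.578  -0.0981  0.0272]
t 4.73 tcp [ 0.6027 -0.2149  0.0162] axes [[0.942, 0.334, -0.0], [0.334, -0.942, 0.0], [-0.0, -0.0, -1.0]] F [ 0.78  1.06 -1.09] op 2.799986447425369e-05
sample_cup 0.9 [ 65. 276.] [ 0.5747 -0.1055  0.0317]
sample_cup 0.58 [316. 289.] [ 0.6061 -0.2133  0.0299]
```

View pics/c2.png

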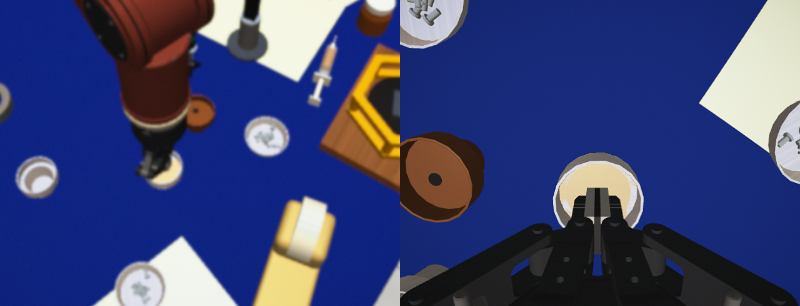

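```bash
python3 - <<'E'
from h import *
im,d,P,T,Q=look([]); w=cloud(P,d)
c=ring(w,(.613,-.213),.040,.050,.02,.036,.029)
print(Q.inv().apply(np.r_[c[:2],.015]-T)*1000, world(P,d,[316,316,316,316],[245,260,275,300]))
m=(im.min(-1)>150)&(w[...,2]>.02)&(w[...,2]<.06)&(np.hypot(w[...,0]-.613,w[...,1]+.213)<.05)
p=Q.inv().apply(w[m]-T)*1000; print(p.min(0),p.max(0),np.percentile(w[m][:,2],[5,50,95]))
E
```

```text
t 4.83 tcp [ 0.6027 -0.2149  0.0162] axes [[0.942, 0.334, -0.0], [0.334, -0.942, 0.0], [-0.0, -0.0, -1.0]] F [-0.83  0.4  -0.61] op -6.8592165330072e-05
ring [ 0.6006 -0.2158  0.036 ] n 1249 zmed 0.0458 xy range [ 0.582 -0.246  0.04 ] [ 0.628 -0.186  0.048]
[-2.2493268   0.14335328  1.18673534] [[ 0.62818441 -0.20566807  0.03881005]
 [ 0.61895136 -0.20894759  0.02930785]
 [ 0.61287869 -0.21110047  0.03071047]
 [ 0.61202726 -0.21139     0.05401025]]
[-22.16489268 -29.47359181 -31.72734381] [ 26.90911136  29.74642869 -11.88417463] [0.02940483 0.03049129 0.04657053]
```

```bash
python3 - <<'E'
from h import *
b=cv2.imread('pics/w2.png')[230:420,200:440]; cv2.imwrite('pics/c3.png',cv2.resize(b,(760,600)))
im,d,P,T,Q=look([]); w=cloud(P,d)
for v in range(270,420,8):
    r=w[v,300:332:6]; print(v,[ (Q.inv().apply(x-T)*1000).round().tolist() if np.isfinite(x[0]) else None for x in w[v,[298,306,314,322,330,338]]])
E
```

```text
t 4.88 tcp [ 0.6027 -0.2149  0.0162] axes [[0.942, 0.334, -0.0], [0.334, -0.942, 0.0], [-0.0, -0.0, -1.0]] F [-0.22  0.16 -0.21] op 3.449724876388384e-05
270 [[13.0, -8.0, -14.0], [13.0, -4.0, -14.0], [13.0, -1.0, -15.0], [13.0, 2.0, -15.0], [13.0, 6.0, -14.0], [13.0, 9.0, -14.0]]
278 [[9.0, -8.0, -14.0], [9.0, -5.0, -14.0], [9.0, -1.0, -14.0], [9.0, 3.0, -13.0], [9.0, 6.0, -14.0], [9.0, 10.0, -14.0]]
286 [[5.0, -8.0, -13.0], [5.0, -5.0, -14.0], [5.0, -1.0, -14.0], [6.0, 3.0, -15.0], [6.0, 6.0, -15.0], [6.0, 10.0, -14.0]]
294 [[3.0, -8.0, -16.0], [1.0, -5.0, -14.0], [1.0, -1.0, -14.0], [1.0, 3.0, -14.0], [1.0, 6.0, -14.0], [1.0, 10.0, -14.0]]
302 [[10.0, -7.0, -41.0], [11.0, -4.0, -41.0], [10.0, -1.0, -41.0], [11.0, 2.0, -41.0], [10.0, 5.0, -41.0], [-3.0, 10.0, -14.0]]
310 [[10.0, -7.0, -46.0], None, [11.0, -1.0, -48.0], [10.0, 2.0, -46.0], [11.0, 5.0, -47.0], [6.0, 8.0, -38.0]]
318 [[10.0, -6.0, -53.0], [10.0, -4.0, -52.0], [10.0, -1.0, -52.0], [11.0, 2.0, -53.0], [10.0, 5.0, -52.0], [7.0, 8.0, -46.0]]
326 [[10.0, -6.0, -58.0], [10.0, -3.0, -58.0], [11.0, -1.0, -59.0], [11.0, 2.0, -
[... 726 characters left out ...]
], [4.0, 2.0, -75.0], [10.0, 4.0, -84.0], [12.0, 6.0, -86.0]]
382 [[16.0, -4.0, -95.0], [3.0, -3.0, -77.0], [-5.0, -1.0, -68.0], [2.0, 2.0, -76.0], [11.0, 3.0, -89.0], [16.0, 5.0, -95.0]]
390 [[15.0, -4.0, -97.0], [0.0, -3.0, -78.0], [-8.0, -1.0, -67.0], [-1.0, 2.0, -76.0], [11.0, 3.0, -92.0], [16.0, 5.0, -98.0]]
398 [[13.0, -4.0, -97.0], [-3.0, -3.0, -78.0], [-12.0, -1.0, -66.0], [-5.0, 2.0, -75.0], [8.0, 3.0, -91.0], [17.0, 5.0, -102.0]]
406 [[11.0, -4.0, -97.0], [-5.0, -3.0, -78.0], [-85.0, -1.0, 16.0], [-7.0, 2.0, -76.0], [7.0, 3.0, -93.0], [17.0, 4.0, -104.0]]
414 [[8.0, -5.0, -96.0], [-9.0, -3.0, -77.0], [-90.0, -1.0, 15.0], [-11.0, 2.0, -75.0], [-8.0, 4.0, -78.0], [15.0, 5.0, -104.0]]
```

View pics/c3.png

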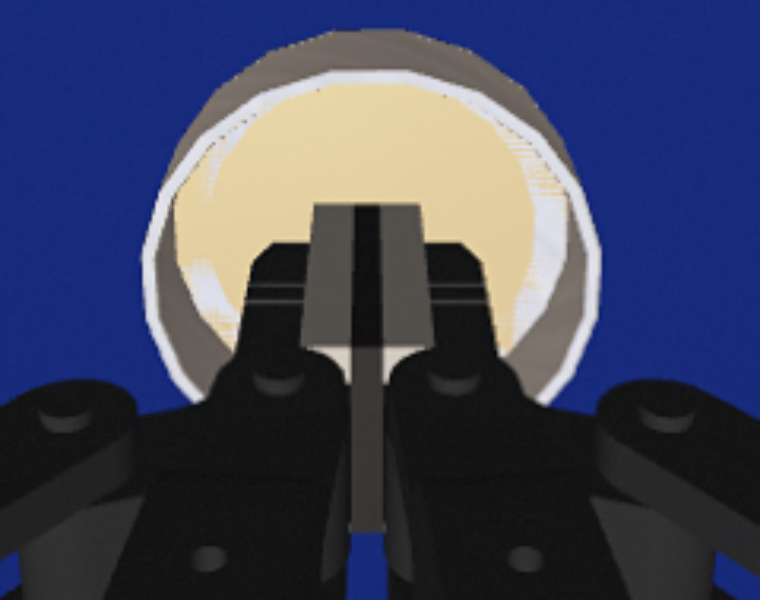

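```bash
python3 - <<'E'
from h import *
P=ctrl.camera_params('wrist'); s=ctrl.read_state(); Q=R.from_quat(s['eef_rot']);T=s['tcp_pos']
f=np.load('w1.npz'); w=cloud(P,f['d']); t=Q.inv().apply((w-T).reshape(-1,3)).reshape(480,640,3)*1000
for u,v in [(200,312),(185,316),(180,330),(170,345),(155,365),(150,380),(435,312),(445,316),(455,330),(470,345),(480,365)]: print(u,v,t[v,u].round())
E
```

```text
200 312 [  7. -43. -43.]
185 316 [ 10. -46. -52.]
180 330 [ 11. -44. -62.]
170 345 [ 10. -45. -70.]
155 365 [ 10. -45. -80.]
150 380 [ 11. -43. -89.]
435 312 [ 10.  42. -48.]
445 316 [ 10.  45. -51.]
455 330 [ 10.  45. -61.]
470 345 [ 10.  47. -70.]
480 365 [  9.  46. -79.]
```

The shut fingertips sit about 38 mm behind the reported TCP according to the wrist depth, so they closed above the rim and the cup did not move. I'll use the seen fingertips as the reference: open, shift -2 mm in x, and go down 36 mm.

Call:
{"op": "play_rows", "data": {"moves": [[0,0,0,0,0,0,1],[-0.07,0,0,0,0,0,1],[0,0,0,0,0,0,1],[0,0,0,0,0,0,1],[0,0,0,0,0,0,1],[0,0,0,0,0,0,1],[0,0,0,0,0,0,1],[0,0,0.3,0,0,0,1]]}}

```text
time: 5.6
tcp_pos: [0.602, -0.216, 0.0087]
eef_rot: [0.986, 0.17, 0.001, 0.001]
force: [1.3, 0.2, 0.9]
opening: 0.0855
grip_force: 0.0
```

Call:
{"op": "play_rows", "data": {"moves": [[0,0,0.3,0,0,0,1],[0,0,0.3,0,0,0,1],[0,0,0.3,0,0,0,1],[0,0,0,0,0,0,1],[0,0,0,0,0,0,-1],[0,0,0,0,0,0,-1],[0,0,0,0,0,0,-1],[0,0,0,0,0,0,-1]]}}

```text
time: 6.27
tcp_pos: [0.6014, -0.2157, -0.019]
eef_rot: [0.986, 0.17, 0.001, 0.0]
force: [1.0, 1.1, 1.6]
opening: 0.0586
grip_force: 64.5
```

Call:
{"op": "play_rows", "data": {"moves": [[0,0,-0.3,0,0,0,-1],[0,0,-0.8,0,0,0,-1],[0,0,-1,0,0,0,-1],[0,0,-1,0,0,0,-1],[0,0,-1,0,0,0,-1],[0,0,-1,0,0,0,-1],[0,0,-1,0,0,0,-1],[0,0,-0.2,0,0,0,-1]]}}

```text
time: 6.93
tcp_pos: [0.603, -0.2162, 0.176]
eef_rot: [0.986, 0.17, 0.004, 0.002]
force: [1.1, 0.3, -0.2]
opening: 0.0587
grip_force: 64.7
```

Call:
{"op": "play_rows", "data": {"moves": [[0,-0.5,0,0,0,0,-1],[0,-1,0,0,0,0,-1],[0,-1,0,0,0,0,-1],[0,-1,0,0,0,0,-1],[0,-1,0,0,0,0,-1],[0,-1,0,0,0,0,-1],[0,-1,0,0,0,0,-1],[0,-1,0,0,0,0,-1]]}}

```text
time: 7.6
tcp_pos: [0.5237, -0.0018, 0.1684]
eef_rot: [0.985, 0.17, -0.001, -0.0]
force: [0.9, 0.7, -0.8]
opening: 0.0583
grip_force: 64.6
```

Call:
{"op": "play_rows", "data": {"moves": [[0,-1,0,0,0,0,-1],[0,-1,0,0,0,0,-1],[0,-1,0,0,0,0,-1],[0,-1,0,0,0,0,-1],[0,-1,0,0,0,0,-1],[0,-1,0,0,0,0,-1],[0,-1,0,0,0,0,-1],[0,-1,0,0,0,0,-1]]}}

```text
time: 8.27
tcp_pos: [0.4434, 0.2238, 0.1686]
eef_rot: [0.985, 0.17, -0.001, 0.0]
force: [0.4, 0.1, -0.8]
opening: 0.0585
grip_force: 64.6
```

Call:
{"op": "play_rows", "data": {"moves": [[0,-1,0,0,0,0,-1],[0,-0.4,0,0,0,0,-1],[0,0,0,0,0,0,-1],[0,0,0,0,0,0,-1],[0,0,0,0,0,0,-1],[0,0,0,0,0,0,-1],[0,0,0,0,0,0,-1],[0,0,0,0,0,0,-1]]}}

```text
time: 8.93
tcp_pos: [0.4316, 0.2614, 0.1692]
eef_rot: [0.986, 0.169, -0.0, 0.0]
force: [-0.1, -0.5, -0.5]
opening: 0.0587
grip_force: 64.7
```

```bash
python3 - <<'E'
from h import *
im,d,P,T,Q=look(['test_stand','sample_cup','spot'],pic='w3.png'); np.savez('w3.npz',im=im,d=d)
w=cloud(P,d)
ring(w,(.508,.289),.052,.064,.022,.036)
ring(w,(.508,.289),.006,.018,.038,.048)
E
```

```text
t 8.93 tcp [0.4316 0.2614 0.1692] axes [[0.943, 0.333, -0.0], [0.333, -0.943, -0.0], [-0.0, 0.0, -1.0]] F [-0.13 -0.54 -0.51] op 0.05868118113083322
test_stand 0.78 [309. 118.] [0.5046 0.2933 0.0157]
sample_cup 0.98 [315. 354.] [0.4251 0.2596 0.218 ]
spot 0.89 [316. 351.] [0.4268 0.2598 0.2186]
ring [0.505  0.2934 0.0286] n 957 zmed 0.0579 xy range [0.476 0.264 0.052] [0.535 0.323 0.061]
ring [0.5064 0.2915 0.0414] n 2222 zmed 0.0121 xy range [0.46  0.249 0.009] [0.549 0.337 0.015]
```

View pics/w3.png

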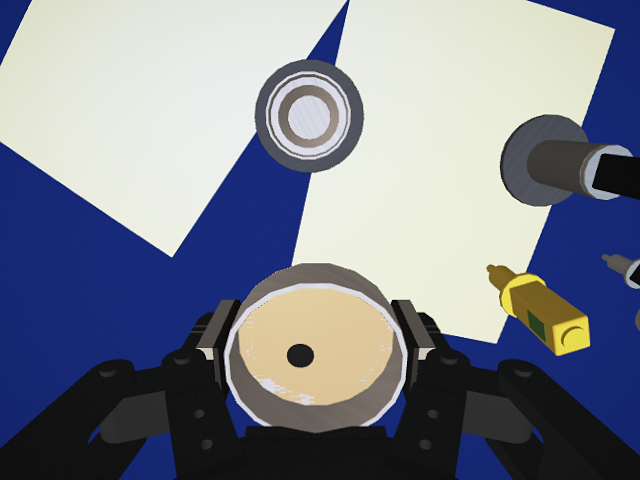

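The wrist picture shows the cup held level with the spot at (300,355), and the stand cup at (309,118). I fit both rims in the same picture.

```bash
python3 - <<'E'
from h import *
P=ctrl.camera_params('wrist'); f=np.load('w3.npz'); w=cloud(P,f['d']); s=ctrl.read_state(); Q=R.from_quat(s['eef_rot']);T=s['tcp_pos']
m=(f['im'].min(-1)<90)[...,None]; w2=np.where(m,np.nan,w)
h=ring(w2,T[:2],.228,.240,.024,.033)
print('cup in tool',Q.inv().apply(np.r_[h[:2],.2]-T)*1000)
g=ring(w,(.505,.2934),.052,.064,.022,.036)
print('move mm',Q.inv().apply(np.r_[g[:2]-h[:2],0])*1000)
E
```

```text
ring [0.4311 0.2625 0.0286] n 5054 zmed 0.2335 xy range [0.402 0.231 0.228] [0.461 0.295 0.24 ]
cup in tool [ -0.0769989   -0.54673507 -30.74164304]
ring [0.5047 0.2942 0.0286] n 959 zmed 0.058 xy range [0.475 0.264 0.052] [0.534 0.324 0.061]
move mm [ 7.99560823e+01 -5.28459728e+00  3.89041754e-03]
```

Call:
{"op": "play_rows", "data": {"moves": [[0.3,-0.18,0.6,0,0,0,-1],[0.3,0,0.6,0,0,0,-1],[0.3,0,0.6,0,0,0,-1],[0.3,0,0.6,0,0,0,-1],[0,0,0.3,0,0,0,-1],[0,0,0,0,0,0,-1],[0,0,0,0,0,0,-1],[0,0,0,0,0,0,-1]]}}

```text
time: 9.8
tcp_pos: [0.4635, 0.2797, 0.0893]
eef_rot: [0.986, 0.17, 0.001, -0.0]
force: [-0.6, -0.0, -1.7]
opening: 0.0587
grip_force: 64.7
```

```bash
python3 - <<'E'
from h import *
im,d,P,T,Q=look([],pic='w4.png'); w=cloud(P,d)
w2=np.where((im.min(-1)<90)[...,None],np.nan,w)
h=ring(w2,T[:2],T[2]+.058,T[2]+.070,.024,.033)
w3=w.copy(); g=ring(w,(.505,.293),.052,.064,.022,.034,.029); b=ring(w,(.506,.292),.006,.018,.038,.048,.0415)
g=ring(w,(.505,.293),.052,.064,.022,.034)
print('move mm',Q.inv().apply(np.r_[g[:2]-h[:2],0])*1000,Q.inv().apply(np.r_[b[:2]-h[:2],0])*1000)
E
```

```text
t 9.8 tcp [0.4635 0.2797 0.0893] axes [[0.942, 0.334, 0.001], [0.334, -0.942, 0.0], [0.001, -0.0, -1.0]] F [-0.57 -0.01 -1.66] op 0.05866376955998192
ring [0.4628 0.2801 0.0285] n 3092 zmed 0.1544 xy range [0.433 0.249 0.147] [0.493 0.309 0.157]
ring [0.5054 0.2935 0.034 ] n 1725 zmed 0.0579 xy range [0.476 0.264 0.052] [0.535 0.323 0.061]
ring [0.5048 0.2928 0.048 ] n 3298 zmed 0.0122 xy range [0.461 0.249 0.009] [0.55  0.338 0.015]
ring [0.5053 0.2935 0.0284] n 1725 zmed 0.0579 xy range [0.476 0.264 0.052] [0.535 0.323 0.061]
move mm [44.4732688   1.5382386   0.04885952] [43.82768293  2.07120022  0.04807679]
```

Call:
{"op": "play_rows", "data": {"moves": [[0.37,0.05,0,0,0,0,-1],[0.37,0,0,0,0,0,-1],[0.37,0,0,0,0,0,-1],[0.37,0,0,0,0,0,-1],[0,0,0,0,0,0,-1],[0,0,0.6,0,0,0,-1],[0,0,0.6,0,0,0,-1],[0,0,0.3,0,0,0,-1]]}}

```text
time: 10.52
tcp_pos: [0.5052, 0.2922, 0.0419]
eef_rot: [0.986, 0.169, -0.001, 0.0]
force: [0.2, -0.9, -1.9]
opening: 0.0585
grip_force: 64.7
```

Call:
{"op": "play_rows", "data": {"moves": [[0,0,0.2,0,0,0,-1],[0,0,0.2,0,0,0,-1],[0,0,0.2,0,0,0,-1],[0,0,0.2,0,0,0,-1],[0,0,0.15,0,0,0,-1],[0,0,0,0,0,0,-1],[0,0,0,0,0,0,-1],[0,0,0,0,0,0,-1]]}}

```text
time: 11.18
tcp_pos: [0.5074, 0.2939, 0.0162]
eef_rot: [0.986, 0.169, 0.002, -0.001]
force: [3.2, 2.8, 5.7]
opening: 0.059
grip_force: 73.5
```

Call:
{"op": "play_rows", "data": {"moves": [[0.05,-0.02,0,0,0,0,-1],[0,0,0.05,0,0,0,-1],[0,0,0.05,0,0,0,-1],[0,0,0.05,0,0,0,-1],[0,0,0,0,0,0,-1],[0,0,0,0,0,0,-1],[0,0,0,0,0,0,-1],[0,0,0,0,0,0,-1]]}}

```text
time: 11.85
tcp_pos: [0.5087, 0.2943, 0.013]
eef_rot: [0.986, 0.169, 0.002, -0.0]
force: [-2.2, -3.5, 22.1]
opening: 0.0586
grip_force: 77.7
```

Call:
{"op": "play_rows", "data": {"moves": [[-0.02,0.01,-0.05,0,0,0,-1],[0,0,0,0,0,0,-1],[0,0,0,0,0,0,1],[0,0,0,0,0,0,1],[0,0,0,0,0,0,1],[0,0,0,0,0,0,1],[0,0,0,0,0,0,1],[0,0,0,0,0,0,1]]}}

```text
time: 12.52
tcp_pos: [0.5062, 0.2933, 0.0115]
eef_rot: [0.986, 0.17, -0.0, 0.0]
force: [-0.1, -0.2, 0.2]
opening: 0.0855
grip_force: 0.0
```

Call:
{"op": "play_rows", "data": {"moves": [[0,0,-0.2,0,0,0,1],[0,0,-0.5,0,0,0,1],[0,0,-0.9,0,0,0,1],[-0.8,0,-0.9,0,0,0,1],[-0.8,0,-0.9,0,0,0,1],[-0.6,0,-0.9,0,0,0,1],[0,0,0,0,0,0,1],[0,0,0,0,0,0,1]]}}

```text
time: 13.18
tcp_pos: [0.4448, 0.2717, 0.143]
eef_rot: [0.985, 0.17, 0.002, 0.0]
force: [0.3, -0.6, -0.3]
opening: 0.0853
grip_force: 0.0
```

```bash
python3 - <<'E'
from h import *
im,d,P,T,Q=look(['sample_cup','spot'],pic='w5.png'); w=cloud(P,d); np.savez('w5.npz',im=im,d=d)
g=ring(w,(.507,.294),.068,.084,.022,.034)
m=(np.hypot(w[...,0]-g[0],w[...,1]-g[1])<.021)&(w[...,2]>.05)&(w[...,2]<.07); p=w[m]
A=np.linalg.lstsq(np.c_[p-p.mean(0)][:,:2],p[:,2]-p[:,2].mean(),rcond=None)[0]; print('resin z',p[:,2].mean(),'tilt',A)
dark(im,w,g[:2],.06,.02); ring(w,(.506,.292),.006,.018,.038,.048)
cv2.imwrite('pics/c5.png',cv2.resize(cv2.imread('pics/w5.png')[0:300],(800,375)))
E
```

```text
t 13.18 tcp [0.4448 0.2717 0.143 ] axes [[0.942, 0.334, 0.004], [0.334, -0.942, 0.001], [0.004, 0.001, -1.0]] F [ 0.26 -0.58 -0.33] op 0.08530096298737729
sample_cup 0.95 [316. 140.] [0.5059 0.2936 0.0616]
spot 0.6 [297.  94.] [0.5272 0.3127 0.0767]
spot 0.57 [316. 141.] [0.5053 0.2932 0.0617]
ring [0.5061 0.2938 0.0284] n 1432 zmed 0.0761 xy range [0.477 0.264 0.068] [0.535 0.323 0.079]
resin z 0.06066281071875887 tilt [0.01216465 0.00624085]
dark 170 [0.4989 0.2972 0.0608]
ring [0.5051 0.2931 0.0416] n 2743 zmed 0.0122 xy range [0.46  0.248 0.009] [0.55  0.338 0.015]
```

View pics/c5.png

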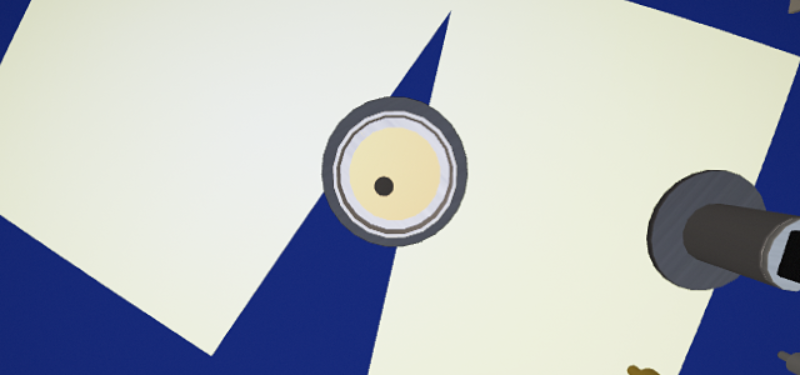

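The cup is home: rim 76.1 mm, centred within about 1 mm, level. In the crop the spot is at (384,186). Now the probe.

Call:
{"op": "play_rows", "data": {"moves": [[-0.2,0.6,-0.5,0,0,0,1],[-0.3,1,-0.5,0,0,0,1],[-0.3,1,-0.5,0,0,0,1],[-0.3,1,-0.5,0,0,0,1],[-0.3,1,-0.3,0,0,0,1],[-0.3,1,0,0,0,0,1],[-0.3,1,0,0,0,0,1],[0,0.4,0,0,0,0,1]]}}

```text
time: 14.0
tcp_pos: [0.4577, 0.0485, 0.2087]
eef_rot: [0.986, 0.167, -0.001, 0.0]
force: [0.5, 0.0, 0.0]
opening: 0.0855
grip_force: 0.0
```

Call:
{"op": "play_rows", "data": {"moves": [[0,0,0,0,0,0,1],[0,0,0,0,0,0,1],[0,0,0,0,0,0,1],[0,0,0,0,0,0,1],[0,0,0,0,0,0,1],[0,0,0,0,0,0,1],[0,0,0,0,0,0,1],[0,0,0,0,0,0,1]]}}

```text
time: 14.67
tcp_pos: [0.4579, 0.0536, 0.2098]
eef_rot: [0.985, 0.17, 0.0, -0.0]
force: [-0.1, 1.1, 0.5]
opening: 0.0853
grip_force: 0.0
```

```bash
python3 - <<'E'
from h import *
im,d,P,T,Q=look(['probe','holder'],pic='w6.png'); w=cloud(P,d); np.savez('w6.npz',im=im,d=d)
c=(.527,.079); near=np.hypot(w[...,0]-c[0],w[...,1]-c[1])<.035
for lo,hi in [(.144,.157),(.075,.09)]:
    m=near&(w[...,2]>lo)&(w[...,2]<hi); p=w[m]; print(lo,len(p),p.mean(0).round(4),p.min(0).round(4),p.max(0).round(4))
    print(cv2.minAreaRect((p[:,:2]*1000).astype(np.float32)))
ring(w,c,.080,.09,.014,.024); ring(w,c,.003,.012,.03,.043)
E
```

```text
t 14.67 tcp [0.4579 0.0536 0.2098] axes [[0.942, 0.335, 0.0], [0.335, -0.942, 0.0], [0.0, -0.0, -1.0]] F [-0.07  1.12  0.52] op 0.08532224824202786
probe 0.89 [311.  99.] [0.5397 0.0857 0.1499]
probe 0.74 [401. 214.] [ 0.4867 -0.0065  0.0871]
probe 0.46 [45. 61.] [0.5046 0.2984 0.0605]
holder 0.78 [323. 126.] [0.5283 0.0731 0.0838]
0.144 1818 [0.5412 0.0876 0.1482] [0.5274 0.0739 0.1441] [0.5549 0.1016 0.1521]
((541.2291259765625, 87.68342590332031), (24.130508422851562, 24.312519073486328), 12.091243743896484)
0.075 507 [0.5341 0.082  0.0852] [0.5221 0.0688 0.0829] [0.5562 0.1064 0.0874]
((536.8902587890625, 85.84965515136719), (28.748449325561523, 37.38783264160156), 21.900068283081055)
ring [0.5402 0.0877 0.0168] n 153 zmed 0.0851 xy range [0.523 0.069 0.083] [0.55  0.103 0.087]
ring [0.5336 0.0831 0.0341] n 1044 zmed 0.0082 xy range [0.493 0.048 0.003] [0.57  0.122 0.011]
```

View pics/w6.png

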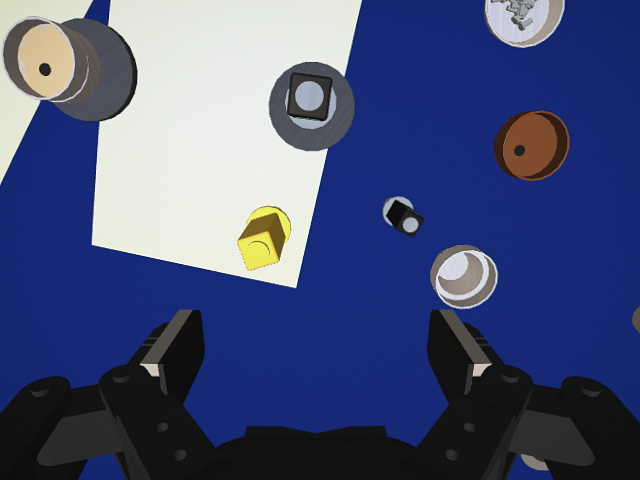

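The big black probe is at (311,99), with the small black one at (403,214) and the yellow at (262,240). The handle centre is (0.541,0.088), yaw 12° against the tool's 19.6°, so I turn the tool +7.5°.

Call:
{"op": "play_rows", "data": {"moves": [[0.6,-0.05,0,0,0,0,1],[0.9,-0.05,0,0,0,0,1],[0.9,-0.04,0,0,0,0,1],[0.6,0,0,0,0,0,1],[0,0,0.7,0,0,0.042,1],[0,0,0.9,0,0,0.041,1],[0,0,0.9,0,0,0,1],[0,0,0.2,0,0,0,1]]}}

```text
time: 15.48
tcp_pos: [0.539, 0.0868, 0.1245]
eef_rot: [0.994, 0.105, -0.003, 0.0]
force: [-1.3, -0.4, -0.4]
opening: 0.0856
grip_force: 0.0
```

Call:
{"op": "play_rows", "data": {"moves": [[0,0,0,0,0,0,1],[0,0,0,0,0,0,1],[0,0,0,0,0,0,1],[0,0,0,0,0,0,1],[0,0,0,0,0,0,1],[0,0,0,0,0,0,1],[0,0,0,0,0,0,1],[0,0,0,0,0,0,1]]}}

```text
time: 16.15
tcp_pos: [0.5414, 0.0874, 0.129]
eef_rot: [0.994, 0.105, 0.0, -0.0]
force: [-0.1, -0.3, 0.1]
opening: 0.0853
grip_force: 0.0
```

```bash
python3 - <<'E'
from h import *
im,d,P,T,Q=look([],pic='w7.png'); w=cloud(P,d); np.savez('w7.npz',im=im,d=d)
near=np.hypot(w[...,0]-.541,w[...,1]-.088)<.022
p=w[near&(w[...,2]>.142)&(w[...,2]<.157)]; print(len(p),p.mean(0).round(4))
r=cv2.minAreaRect((p[:,:2]*1000).astype(np.float32)); print(r)
print('tool yaw',np.degrees(np.arctan2(*Q.as_matrix()[1::-1,0])),'move',Q.inv().apply(np.r_[np.array(r[0])/1000,.068]-T)/.03)
E
```

```text
t 16.15 tcp [0.5414 0.0874 0.129 ] axes [[0.978, 0.209, 0.0], [0.209, -0.978, 0.0], [0.0, 0.0, -1.0]] F [-0.14 -0.27  0.1 ] op 0.08531023249397734
2862 [0.5433 0.088  0.1481]
((541.6604614257812, 87.64045715332031), (24.61900520324707, 24.095396041870117), 12.302472114562988)
tool yaw 12.052491952544466 move [ 0.0086747  -0.00693122  2.03308819]
```

Well aligned. Descend 61 mm and grip.

Call:
{"op": "play_rows", "data": {"moves": [[0,0,0.5,0,0,0,1],[0,0,0.5,0,0,0,1],[0,0,0.5,0,0,0,1],[0,0,0.5,0,0,0,1],[0,0,0.03,0,0,0,1],[0,0,0,0,0,0,1],[0,0,0,0,0,0,-1],[0,0,0,0,0,0,-1]]}}

```text
time: 16.87
tcp_pos: [0.5421, 0.0876, 0.069]
eef_rot: [0.994, 0.105, 0.001, -0.0]
force: [0.1, -0.2, 0.1]
opening: 0.0641
grip_force: 0.0
```

Call:
{"op": "play_rows", "data": {"moves": [[0,0,0,0,0,0,-1],[0,0,0,0,0,0,-1],[0,0,0,0,0,0,-1],[0,0,0,0,0,0,-1],[0,0,0,0,0,0,-1],[0,0,0,0,0,0,-1],[0,0,0,0,0,0,-1],[0,0,0,0,0,0,-1]]}}

```text
time: 17.53
tcp_pos: [0.5418, 0.0874, 0.0684]
eef_rot: [0.994, 0.105, 0.0, 0.0]
force: [-1.2, -0.1, 4.3]
opening: 0.0232
grip_force: 59.1
```

Call:
{"op": "play_rows", "data": {"moves": [[0,0,-0.2,0,0,0,-1],[0,0,-0.5,0,0,0,-1],[0,0,-0.6,0,0,0,-1],[0,0,-0.6,0,0,0,-1],[0,0,-0.6,0,0,0,-1],[0,0,-0.6,0,0,0,-1],[0,0,-0.3,0,0,0,-1],[0,0,0,0,0,0,-1]]}}

```text
time: 18.2
tcp_pos: [0.5423, 0.0877, 0.1718]
eef_rot: [0.994, 0.105, 0.001, -0.0]
force: [0.9, 0.6, -2.4]
opening: 0.0233
grip_force: 58.8
```

Call:
{"op": "play_rows", "data": {"moves": [[0,-0.4,0,0,0,0,-1],[0,-0.9,0,0,0,0,-1],[0,-0.9,0,0,0,0,-1],[0,-0.9,0,0,0,0,-1],[0,-0.9,0,0,0,0,-1],[0,-0.9,0,0,0,0,-1],[0,-0.9,0,0,0,0,-1],[0,-0.9,0,0,0,0,-1]]}}

```text
time: 18.87
tcp_pos: [0.4975, 0.2857, 0.1681]
eef_rot: [0.994, 0.105, -0.001, 0.0]
force: [0.2, 0.6, -2.4]
opening: 0.0233
grip_force: 58.9
```

Call:
{"op": "play_rows", "data": {"moves": [[0.06,-0.4,0,0,0,0,-1],[0,0,0,0,0,0,-1],[0,0,0,0,0,0,-1],[0,0,0,0,0,0,-1],[0,0,0,0,0,0,-1],[0,0,0,0,0,0,-1],[0,0,0,0,0,0,-1],[0,0,0,0,0,0,-1]]}}

```text
time: 19.53
tcp_pos: [0.4989, 0.2954, 0.1699]
eef_rot: [0.995, 0.105, 0.0, 0.0]
force: [0.0, -1.0, -1.3]
opening: 0.0234
grip_force: 59.0
```

```bash
python3 - <<'E'
from h import *
im,d,P,T,Q=look(['spot','probe'],pic='w8.png'); w=cloud(P,d); np.savez('w8.npz',im=im,d=d)
g=ring(w,(.506,.2937),.068,.084,.022,.034); dark(im,w,g[:2],.06,.022)
t=Q.inv().apply((w-T).reshape(-1,3)).reshape(480,640,3)
print('move to spot',Q.inv().apply(np.array([.4989,.2972,0])-T)/.03)
E
```

```text
t 19.53 tcp [0.4989 0.2954 0.1699] axes [[0.978, 0.208, 0.0], [0.208, -0.978, -0.0], [0.0, 0.0, -1.0]] F [ 0.01 -0.99 -1.34] op 0.023420332386813715
spot 0.92 [322. 219.] [0.506  0.2925 0.0604]
probe 0.86 [555. 368.] [0.4395 0.0998 0.1004]
probe 0.85 [631. 299.] [0.5709 0.311  0.3419]
probe 0.61 [317. 348.] [0.5109 0.2978 0.2445]
ring [0.5067 0.2939 0.0286] n 951 zmed 0.076 xy range [0.478 0.264 0.068] [0.536 0.324 0.079]
dark 122 [0.499  0.2972 0.061 ]
move to spot [ 0.01261731 -0.05843597  5.66304262]
```

View pics/w8.png

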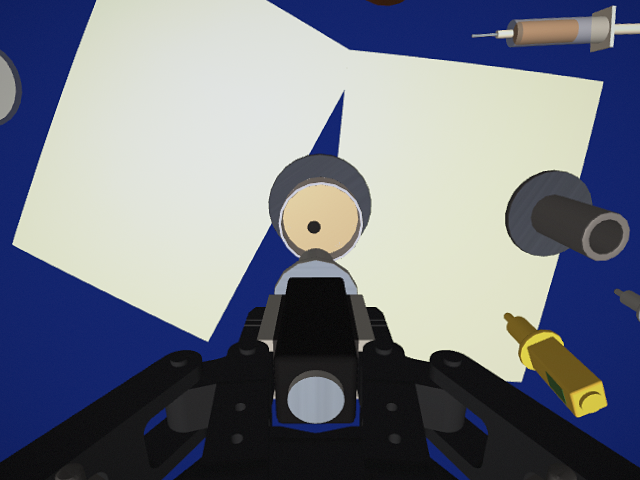

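The wrist picture shows the probe held upright with its cap at (316,398), the spot visible at (314,227), and the holder empty. I check the probe's offset in the hand.

```bash
python3 - <<'E'
from h import *
P=ctrl.camera_params('wrist'); f=np.load('w8.npz'); w=cloud(P,f['d']); s=ctrl.read_state(); Q=R.from_quat(s['eef_rot']);T=s['tcp_pos']; im=f['im']
t=Q.inv().apply((w-T).reshape(-1,3)).reshape(480,640,3)*1000
v,u=np.mgrid[0:480,0:640]
m=(v>375)&(v<422)&(u>285)&(u<346)&(im.min(-1)>110); p=t[m]; print('cap',len(p),p.mean(0),p.min(0),p.max(0))
m=(v>262)&(v<290)&(u>272)&(u<360)&(t[...,2]<-8)&(t[...,2]>-30); p=t[m]; 
print('collar',len(p),p.mean(0),p.min(0),p.max(0)); p=p[p[:,2]<np.percentile(p[:,2],60)]
fit=least_squares(lambda q:np.hypot(*(p[:,:2]-q).T)-19,[0,0],loss='soft_l1').x if 0 else None
e=t[282,268:365]; print(e[::6].round(1))
for r in range(250,262,3): print(r,t[r,[305,311,316,321,327]].round(0).tolist())
E
```

```text
cap 2054 [nan nan nan] [nan nan nan] [nan nan nan]
collar 1732 [ 12.16239696  -0.26670847 -19.35930357] [  4.42506372 -18.49624468 -29.97891095] [ 17.71338918  18.00056283 -11.87249052]
[[-6.940e+01 -4.560e+01  1.685e+02]
 [-6.990e+01 -4.000e+01  1.698e+02]
 [ 8.700e+00 -1.560e+01 -1.720e+01]
 [ 8.500e+00 -1.300e+01 -1.690e+01]
 [ 1.190e+01 -9.900e+00 -2.490e+01]
 [ 1.190e+01 -7.400e+00 -2.500e+01]
 [ 1.200e+01 -5.000e+00 -2.500e+01]
 [ 1.200e+01 -2.500e+00 -2.510e+01]
 [ 1.180e+01 -1.000e-01 -2.470e+01]
 [ 1.170e+01  2.400e+00 -2.440e+01]
 [ 1.180e+01  4.900e+00 -2.470e+01]
 [ 1.170e+01  7.300e+00 -2.430e+01]
 [ 1.180e+01  9.800e+00 -2.480e+01]
 [ 8.700e+00  1.290e+01 -1.730e+01]
 [ 8.400e+00  1.550e+01 -1.670e+01]
 [-6.980e+01  4.010e+01  1.694e+02]
 [-6.940e+01  4.570e+01  1.685e+02]]
250 [[-19.0, -8.0, 111.0], [9.0, -3.0, 25.0], [10.0, -0.0, 24.0], [9.0, 3.0, 26.0], [-18.0, 8.0, 110.0]]
253 [[8.0, -6.0, 24.0], [10.0, -3.0, 19.0], [10.0, -0.0, 19.0], [9.0, 3.0, 21.0], [7.0, 6.0, 26.0]]
256 [[8.0, -6.0, 18.0], [9.0, -3.0, 15.0], [10.0, -0.0, 14.0], [9.0, 3.0, 15.0], [8.0, 6.0, 20.0]]
259 [[17.0, -5.0, -12.0], [19.0, -2.0, -15.0], [19.0, -0.0, -16.0], [19.0, 2.0, -15.0], [nan, nan, nan]]
```

Call:
{"op": "play_rows", "data": {"moves": [[0.01,-0.06,0.3,0,0,0,-1],[0,0,0.5,0,0,0,-1],[0,0,0.5,0,0,0,-1],[0,0,0.4,0,0,0,-1],[0,0,0.2,0,0,0,-1],[0,0,0,0,0,0,-1],[0,0,0,0,0,0,-1],[0,0,0,0,0,0,-1]]}}

```text
time: 20.35
tcp_pos: [0.4989, 0.2982, 0.1135]
eef_rot: [0.994, 0.105, 0.0, -0.0]
force: [0.3, -0.6, -2.3]
opening: 0.0233
grip_force: 59.0
```

```bash
python3 - <<'E'
from h import *
F=[]
for i in range(3):
    ctrl.read_camera('top'); s=ctrl.read_state(); F.append(s['force'])
print(s['tcp_pos'],np.round(F,2))
im,d,P,T,Q=look([]); print('to spot mm',Q.inv().apply(np.array([.499,.2972,.1034])-T)*1000)
E
```

```text
[0.49891485 0.29813849 0.11359245] [[-0.45 -0.47 -1.47]
 [-0.51 -0.17 -1.57]
 [ 1.31  0.07 -1.67]]
t 20.5 tcp [0.4989 0.2981 0.1136] axes [[0.978, 0.209, 0.001], [0.209, -0.978, 0.001], [0.001, -0.0, -1.0]] F [ 1.31  0.07 -1.67] op 0.023294286703023716
to spot mm [-0.1246942   0.93881475 10.19201256]
```

Call:
{"op": "play_rows", "data": {"moves": [[0,0.03,0,0,0,0,-1],[0,0,0.05,0,0,0,-1],[0,0,0.05,0,0,0,-1],[0,0,0.05,0,0,0,-1],[0,0,0.05,0,0,0,-1],[0,0,0,0,0,0,-1],[0,0,0,0,0,0,-1],[0,0,0,0,0,0,-1]]}}

```text
time: 21.22
tcp_pos: [0.4988, 0.297, 0.107]
eef_rot: [0.994, 0.105, 0.0, -0.0]
force: [1.0, -0.3, 1.5]
opening: 0.0238
grip_force: 59.2
```

```bash
cat > f.py <<'E'
from h import *
F=[]
for i in range(6):
    ctrl.read_camera('top'); s=ctrl.read_state(); F.append(s['force'])
T=s['tcp_pos'];Q=R.from_quat(s['eef_rot']); print(s['time'],T,np.mean(F,0),s['grip_force'],'to spot mm',Q.inv().apply(np.array([.499,.2972,.1034])-T)*1000)
E
python3 f.py
```

```text
21.5167 [0.49880982 0.29698925 0.10693532] [0.27086895 0.23995346 1.03396617] 59.21352803707123 to spot mm [ 0.22922016 -0.16626897  3.53538009]
```

Call:
{"op": "play_rows", "data": {"moves": [[0,0,0.05,0,0,0,-1],[0,0,0.05,0,0,0,-1],[0,0,0,0,0,0,-1],[0,0,0,0,0,0,-1],[0,0,0,0,0,0,-1],[0,0,0,0,0,0,-1],[0,0,0,0,0,0,-1],[0,0,0,0,0,0,-1]]}}

```text
time: 22.18
tcp_pos: [0.4988, 0.297, 0.1039]
eef_rot: [0.994, 0.105, 0.0, -0.0]
force: [-0.0, -0.3, 2.5]
opening: 0.0234
grip_force: 59.3
```

```bash
python3 f.py
```

```text
22.4833 [0.49874705 0.29701411 0.10385499] [ 0.79875088 -0.34481592  1.71201468] 59.331947565078735 to spot mm [ 0.28616371 -0.12893411  0.45502141]
```

```bash
python3 - <<'E'
from h import *
im,d,P,T,Q=look([]); w=cloud(P,d); g=ring(w,(.506,.2937),.068,.084,.022,.034)
if np.hypot(g[0]-.506,g[1]-.2937)<.003: print(ctrl.sign_off())
E
```

```text
t 22.48 tcp [0.4987 0.297  0.1039] axes [[0.978, 0.209, 0.0], [0.209, -0.978, 0.0], [0.0, -0.0, -1.0]] F [ 0.87 -1.09  1.26] op 0.02321791430677248
ring [0.5068 0.294  0.0285] n 1366 zmed 0.076 xy range [0.487 0.264 0.068] [0.536 0.323 0.079]
the job is handed in; nothing more can be done
None
```

The job is handed in: the filled cup is home in the stand and released, and the probe is held upright on the spot at about 3.3 N with roughly 6 mm of plunger travel (no verdict was returned).

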